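Move a drive set to the new dock in bay order

ROBOT

A 7-joint arm with a two-finger parallel gripper is mounted at the origin on a cart in front of the work surface, level with it; the furniture and walls round the work are solid. World frame = base frame: x ahead of the robot, y to its left, z up, the work surface at z = 0. Lengths are in m, angles in rad, forces in N, time in s.
With the tool pointing down it reaches from about 0.425 to 1.025 m from the base axis. Payload 3.6 kg.
Tool frame: the origin (TCP) lies between the finger pads; the fingertips stand 25 mm ahead of it and the grasp point (between the pads) lies 6 mm ahead of it; z points along the fingers, y is the line along which they close (so a half turn about z gives the same grasp; the last joint's range is limited). The gripper opens to 85 mm and grips with 20 to 120 N. Pads are 22 mm wide; open, the fingers measure 114 mm over their backs; the gripper's body (76 mm by 85 mm) begins 54 mm behind the grasp point. The pads swing forward as they close: fully open they stand 13 mm farther back than shut.
Start: joints at [1.185, 0.591, 0.048, 1.609, -0.033, 0.943, -0.034], TCP at [0.209, -0.694, 0.256] pointing down, gripper open.
Joint ranges: [-2.69, 2.69], [-0.47, 2.24], [-1.27, 1.36], [0.19, 2.51], [-1.53, 4.68], [0.08, 2.07], [-3.09, 3.09]. Speed limits (rad/s): [2.57, 2.57, 3.14, 3.14, 3.14, 3.14, 3.14].

INTERFACE

Orientations are given as a 3x3 rotation matrix whose columns are the frame's x, y, z axes.
In Python, from rig import reach, servo_line, goto_joints, gripper_to, pause, ik, get_image, PlanningError, sign_off, read_t, read_joints, read_qd, read_effort, read_eef_pos, read_tcp_rot, read_contact_force, read_ft_torque, read_finger_gap, read_grasp_force gives the robot as it stands. Calls block until the motion is done:
- reach(position, orientation): joint-space move of the TCP to a pose.
- servo_line(position, speed=0.15, attitude=None, guard=None): straight line of the TCP; attitude=None keeps the orientation; speed is the mean speed in m/s. With guard (N) it stops when the force on the tool has changed by that much, and returns True; else False.
- goto_joints(angles): joint-space move.
- gripper_to(opening, grasp_force=None): finger opening in m; grasp_force is the grip in N (None keeps the last); returns when the fingers have stopped.
- pause(seconds).
- ik(position, orientation): joint angles nearest the present ones, or None.
- get_image(name): name is "scene" or "top"; returns a dict with "pixels" (384x512x3 uint8, blue, green, red), "z_map" (384x512 float32, m along the optical axis (not along the pixel's ray), 0 where there is no reading), "K" (3x3 intrinsics, pixels), "view" (4x4, takes a point from world to camera coordinates). Camera axes: x right, y up, looking along -z (the intrinsics and any distortion apply to the point x, -y, -z); pixel columns grow to the right and rows downward; lengths in m; the calibration is good to about 2 mm. A picture is of the moment at which its call begins.
A pose or a line that the arm cannot do raises PlanningError and nothing moves.
- sign_off(): hands the job in; it is judged then, once.
Readings, each from a call of its own:
- read_t(): time.
- read_joints(): joint angles.
- read_qd(): joint speeds.
- read_effort(): joint torques, N m.
- read_eef_pos(): TCP position.
- read_tcp_rot(): TCP orientation.
- read_contact_force(): force on the tool from outside, world axes, zero at the start.
- read_ft_torque(): the same for the moment, N m.
- read_finger_gap(): finger opening in m.
- read_grasp_force(): force on a finger pad.
Only numpy, scipy, OpenCV 4.12 (cv2) and the standard library are available. Lean on these libraries where they do the work, as an engineer would, in place of code of your own. Each camera call takes 0.05 s, during which the arm holds its last target. There are 200 camera calls.

TASK

Move the four solid-state drives of this storage set from the old black dock to the new white dock, keeping their bay order as counted from the power button of each dock: the drive beside the black dock's button goes into the bay beside the white dock's button, the next one into the next bay, and so on. Keep the drives upright and lower each one fully home in its bay before you let go; do not drop or topple any.

Things in the scene. Friction and masses are not known exactly. Their poses are not given: they have to be found in the camera images.
- dock_old: Old BLACK drive dock, fixed, deck 46 mm high, 134 mm deep. Origin: on the table, mid row; x to the back, y along the row of four bays; housing from y -96 to +128 mm. Round silver power button at the +y end. Bay centres x 0, y +72 (beside button), +24, -24, -72. Bays 75 x 18 mm (x, y), floor 10 mm above the table, top 14 mm flared to 89 x 32. A drive stands in each bay at the start.
- dock_new: New WHITE drive dock, fixed, bays empty; as the black one but mirrored: dark power button at the -y end, housing y -128 to +96 mm. Origin and axes alike. Bay centres x 0, y -72 (beside button), -24, +24, +72 mm; bay floor 10, deck 46 mm above the table. Either dock may be on the left, turned up to 12 degrees. Beware of the wall cabinets: from x 515 mm, 450 mm up.
- drive_red: Solid-state drive with red cap on top, loose, about 0.15 kg: 70 mm wide (x), 15 thick (y), 100 tall (z); fits a bay either way round. Origin: centre of its bottom end, z up. Standing home in a bay its top is 110 mm above the table, so lift over 110 mm to pass others. Pinch across the 15 mm; 33 mm free to the next drive: open fingers part way (36 mm).
- drive_yellow: Solid-state drive with yellow cap on top, loose, about 0.15 kg: 70 mm wide (x), 15 thick (y), 100 tall (z); fits a bay either way round. Origin: centre of its bottom end, z up. Standing home in a bay its top is 110 mm above the table, so lift over 110 mm to pass others. Pinch across the 15 mm; 33 mm free to the next drive: open fingers part way (36 mm).
- drive_green: Solid-state drive with green cap on top, loose, about 0.15 kg: 70 mm wide (x), 15 thick (y), 100 tall (z); fits a bay either way round. Origin: centre of its bottom end, z up. Standing home in a bay its top is 110 mm above the table, so lift over 110 mm to pass others. Pinch across the 15 mm; 33 mm free to the next drive: open fingers part way (36 mm).
- drive_blue: Solid-state drive with blue cap on top, loose, about 0.15 kg: 70 mm wide (x), 15 thick (y), 100 tall (z); fits a bay either way round. Origin: centre of its bottom end, z up. Standing home in a bay its top is 110 mm above the table, so lift over 110 mm to pass others. Pinch across the 15 mm; 33 mm free to the next drive: open fingers part way (36 mm).
- sticker_red: Flat red sticker, 13 x 26 mm, fixed on the black dock's front deck, 55 mm in front of the centre of the bay where the red drive stands at the start: the owner's mark of that drive's bay. Origin: its centre, axes as the dock's.
- sticker_yellow: Flat yellow sticker, 13 x 26 mm, fixed on the black dock's front deck, 55 mm in front of the centre of the bay where the yellow drive stands at the start: the owner's mark of that drive's bay. Origin: its centre, axes as the dock's.
- sticker_green: Flat green sticker, 13 x 26 mm, fixed on the black dock's front deck, 55 mm in front of the centre of the bay where the green drive stands at the start: the owner's mark of that drive's bay. Origin: its centre, axes as the dock's.
- sticker_blue: Flat blue sticker, 13 x 26 mm, fixed on the black dock's front deck, 55 mm in front of the centre of the bay where the blue drive stands at the start: the owner's mark of that drive's bay. Origin: its centre, axes as the dock's.

How it is judged:
By the outcome, as a careful person would: the job done as asked, in the order asked, and still so for the second after the job is handed in, with the robot touching nothing.
It also fails if it takes over 112 s, if anything falls off the work surface, if the arm or the gripper's body presses on something with over 40 N, if the wrist force passes 120 N, or if a joint passes its speed limit or range.

## Working session

There is one attempt and no reset: what is moved stays moved. The work goes in short steps, each a Python script; the robot and the scene stay as the last script left them, time stands still between calls to the robot, and variables do not carry over. Pictures are saved under pics/ and viewed, at most 14 in all, crops included, and the job is handed in when it is done.

```bash
mkdir -p pics; ls
python3 - <<'E'
from rig import *
import cv2,numpy as np
for n in("scene","top"):
    d=get_image(n); cv2.imwrite(f"pics/{n}0.png",d["pixels"]); np.savez(f"{n}0.npz",**d); print(n,d["K"],d["view"],[k for k in d])
print(read_t(),read_finger_gap(),read_tcp_rot())
E
```

```text
pics
scene [[403.94571128   0.         257.51881848]
 [  0.         403.94571128 196.55647341]
 [  0.           0.           1.        ]] [[-0.71240213 -0.7016911  -0.01062131  0.1928931 ]
 [ 0.29420625 -0.3123695   0.9032541  -0.22415201]
 [-0.63712314  0.64035529  0.4289746  -0.6563293 ]
 [ 0.          0.          0.          1.        ]] ['pixels', 'z_map', 'K', 'view']
top [[430.13299856   0.         259.88317866]
 [  0.         430.13299856 186.82648979]
 [  0.           0.           1.        ]] [[-0.01275477 -0.99947521 -0.02977601 -0.11946163]
 [ 0.99601968 -0.01532656  0.08780597 -0.42312381]
 [-0.08821626 -0.02853755  0.99569247 -1.04528016]
 [ 0.          0.          0.          1.        ]] ['pixels', 'z_map', 'K', 'view']
0.1 0.08543502823273469 [[ 9.57431129e-01  2.88661038e-01 -6.62559806e-04]
 [ 2.88661786e-01 -9.57429249e-01  1.89911244e-03]
 [-8.61543689e-05 -2.00952507e-03 -9.99997977e-01]]
```

View pics/top0.png

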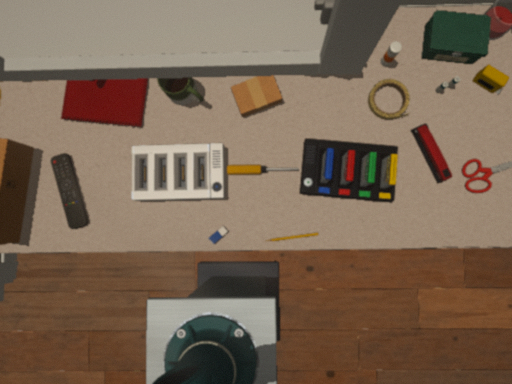

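View pics/scene0.png

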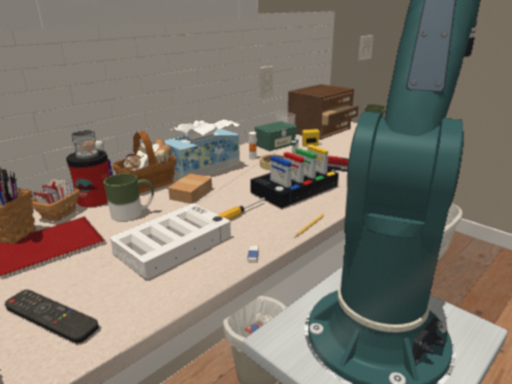

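The top view shows the white dock at about (180,172), with its dark button on the right at (217,187). The black dock is at about (350,170), with its silver button on the left at (307,182). From the button the drives run blue, red, green, yellow. The scene view shows the same layout and the drives standing upright.

```bash
cat > h.py <<'E'
import numpy as np,cv2
def world(d):
    z=d["z_map"]; v,u=np.mgrid[:384,:512]; K=d["K"]
    p=np.stack([(u-K[0,2])/K[0,0]*z,-(v-K[1,2])/K[1,1]*z,-z],-1)
    R=d["view"][:3,:3]; t=d["view"][:3,3]
    w=(p-t)@R; w[z==0]=np.nan
    return w
def proj(d,P):
    p=np.atleast_2d(P)@d["view"][:3,:3].T+d["view"][:3,3]
    return np.c_[d["K"][0,0]*p[:,0]/-p[:,2]+d["K"][0,2],d["K"][1,1]*-p[:,1]/-p[:,2]+d["K"][1,2]]
E
python3 - <<'E'
from h import *
d=np.load("top0.npz"); w=world(d); px=d["pixels"]
tab=w[205:240,100:400,2]; print("table z",np.nanmedian(tab))
for n,(u0,u1,v0,v1) in dict(new=(120,238,132,212),old=(292,408,128,212)).items():
    W=w[v0:v1,u0:u1]; m=(W[...,2]>.035)&(W[...,2]<.056)
    if n=="old": m=(W[...,2]>.035)
    P=W[m]; print(n,"deck z",np.median(P[(P[:,2]<.056),2]))
    rect=cv2.minAreaRect(P[:,:2].astype(np.float32)); print(rect)
    Z=W[W[...,2]>.09]; print("n tall",len(Z), Z.mean(0) if len(Z) else "")
# caps
hsv=cv2.cvtColor(px,cv2.COLOR_BGR2HSV)
for n,h in dict(red=(0,178),yellow=(27,27),green=(65,60),blue=(112,115)).items():
    m=np.zeros((384,512),bool)
    for x in h: m|=(np.abs(((hsv[...,0].astype(int)-x+90)%180)-90)<9)
    m&=(hsv[...,1]>130)&(hsv[...,2]>60)
    s=np.zeros_like(m); s[128:212,292:408]=1; m&=s
    for lab,zz in(("cap",w[...,2]>.095),("stk",(w[...,2]<.056)&(w[...,2]>.035))):
        P=w[m&zz]
        if len(P)>5: print(n,lab,len(P),cv2.minAreaRect(P[:,:2].astype(np.float32)),P.mean(0).round(4))
big=[cv2.resize(px[125:215,a:a+120],None,fx=6,fy=6,interpolation=cv2.INTER_CUBIC) for a in(118,292)]
cv2.imwrite("pics/crop.png",cv2.resize(np.vstack(big),None,fx=.55,fy=.55))
E
```

```text
table z -0.0005171421596368373
new deck z 0.04491572664265423
((0.461496502161026, 0.07614874094724655), (0.13473139703273773, 0.2256987988948822), 0.5231013298034668)
n tall 0 
old deck z 0.0450535985231659
((0.4596443474292755, -0.33968544006347656), (0.22452794015407562, 0.13488824665546417), 83.89863586425781)
n tall 996 [ 0.45656776 -0.35698332  0.10733788]
red cap 227 ((0.45998987555503845, -0.33147507905960083), (0.015567351132631302, 0.06945962458848953), 83.42826843261719) [ 0.4593 -0.3307  0.1084]
red stk 117 ((0.45101091265678406, -0.33820831775665283), (0.029211916029453278, 0.11359071731567383), 75.65312194824219) [ 0.4213 -0.333   0.0458]
yellow cap 245 ((0.4501369297504425, -0.42645159363746643), (0.015384145081043243, 0.07000134140253067), 83.04307556152344) [ 0.4492 -0.4255  0.108 ]
yellow stk 97 ((0.4408760964870453, -0.4337627589702606), (0.030446195974946022, 0.11541853100061417), 75.44019317626953) [ 0.4001 -0.4236  0.0457]
green cap 200 ((0.45456695556640625, -0.37950801849365234), (0.015001636929810047, 0.06870291382074356), 84.50900268554688) [ 0.4546 -0.3792  0.1091]
green stk 89 ((0.44245606660842896, -0.3909997045993805), (0.026419129222631454, 0.11095447093248367), 68.69249725341797) [ 0.4126 -0.3806  0.0458]
blue cap 203 ((0.465065062046051, -0.2840054929256439), (0.015244664624333382, 0.06943831592798233), 83.98878479003906) [ 0.4649 -0.2836  0.1094]
blue stk 89 ((0.45485466718673706, -0.2862513065338135), (0.026721831411123276, 0.10579289495944977), 80.53759002685547) [ 0.4244 -0.284   0.0458]
```

View pics/crop.png

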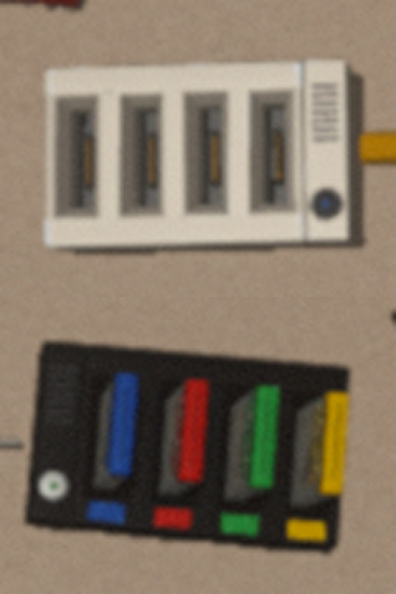

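```bash
cat >> h.py <<'E'
from rig import *
OLD=(np.array([.4577,-.3555]),np.deg2rad(-6.05)); NEW=(np.array([.4614,.0921]),np.deg2rad(.5))
ZG,ZT=.094,.215
def rot(a): return np.array([[np.cos(a),np.sin(a),0],[np.sin(a),-np.cos(a),0],[0,0,-1.]])
def pt(dock,y,z): 
    o,a=dock; return np.array([o[0]-np.sin(a)*y,o[1]+np.cos(a)*y,z])
E
python3 - <<'E'
from h import *
d=np.load("top0.npz"); w=world(d)
W=w[132:212,120:238]; o,a=NEW
R=np.array([[np.cos(a),np.sin(a)],[-np.sin(a),np.cos(a)]])
L=(W[...,:2]-o)@R.T
# gray-level view: deck pixels near each bay; hole mask = z<.04 inside; deck ring edges
for y in(-72,-24,24,72):
    m=(abs(L[...,0])<.06)&(abs(L[...,1]-y/1000)<.023)
    deck=m&(W[...,2]>.042)
    l=L[deck]*1000
    row=l[abs(l[:,0])<25,1]-y; col=l[abs(l[:,1]-y)<8,0]
    print(y,"y edges",row[row<0].max().round(1),row[row>0].min().round(1),"x edges",col[col<0].max().round(1),col[col>0].min().round(1))
for D,ys in((OLD,(72,24,-24,-72)),(NEW,(-72,-24,24,72))):
    for y in ys: print([None if ik(pt(D,y,z),rot(D[1])) is None else ik(pt(D,y,z),rot(D[1])).round(2) if z==ZT else 1 for z in(ZT,ZG)])
print(read_joints())
E
```

```text
-72 y edges -13.3 13.2 x edges -43.4 41.6
-24 y edges -15.1 11.8 x edges -42.5 42.9
24 y edges -14.1 12.7 x edges -43.5 42.0
72 y edges -15.5 8.8 x edges -42.5 41.0
[None, None]
[None, None]
[None, None]
[None, None]
[None, None]
[None, None]
[None, None]
[None, None]
[ 1.1845445   0.59202792  0.04829315  1.60971954 -0.03332651  0.94266139
 -0.03369635]
```

Run:
```python
from h import *
p,R=read_eef_pos(),read_tcp_rot(); print(p,ik(p,R))
for b,n in((pt(OLD,72,ZT),"blue"),(pt(NEW,-72,ZT),"n"),(np.array([.46,-.3,.25]),"m"),(np.array([.55,-.3,.25]),"m2"),(np.array([.35,-.6,.256]),"m3")):
    print(n,b,[(a,ik(b,rot(np.deg2rad(a))).round(2)) for a in range(-180,180,15) if ik(b,rot(np.deg2rad(a))) is not None])
```

```text
[ 0.20904899 -0.69347806  0.25524493] [ 1.18452779  0.5920284   0.04831924  1.6097204  -0.03334451  0.94266091
 -0.03368079]
blue [ 8.04623414 71.24348148  0.215     ] []
n [  1.08971056 -71.90515846   0.215     ] []
m [ 0.46 -0.3   0.25] [(-180, array([ 1.04,  0.47, -0.73,  1.99,  0.41,  0.84,  1.65])), (-165, array([ 1.08,  0.48, -0.8 ,  1.99,  0.46,  0.85,  1.87])), (-150, array([ 1.25,  0.59, -1.07,  1.98,  0.64,  0.96,  1.95])), (-135, array([-0.05,  0.47,  0.75,  2.03, -0.44,  0.8 , -2.96])), (-120, array([ 0.01,  0.45,  0.67,  2.03, -0.39,  0.78, -2.76])), (-105, array([ 0.06,  0.43,  0.59,  2.03, -0.34,  0.77, -2.55])), (-90, array([ 0.12,  0.42,  0.51,  2.03, -0.29,  0.76, -2.34])), (-75, array([ 0.17,  0.41,  0.43,  2.03, -0.24,  0.76, -2.13])), (-60, array([ 0.22,  0.4 ,  0.36,  2.02, -0.2 ,  0.75, -1.91])), (-45, array([ 0.28,  0.39,  0.29,  2.02, -0.16,  0.75, -1.7 ])), (-30, array([ 0.33,  0.39,  0.21,  2.02, -0.12,  0.75, -1.48])), (-15, array([ 0.39,  0.38,  0.13,  2.02, -0.07,  0.75, -1.26])), (0, array([ 0.45,  0.38,  0.06,  2.02, -0.03,  0.75, -1.04])), (15, array(
[... 3164 characters left out ...]
ay([ 0.94,  0.55,  0.05,  1.68, -0.03,  0.91, -0.3 ])), (30, array([ 0.99,  0.55, -0.02,  1.68,  0.01,  0.91, -0.08])), (45, array([ 1.04,  0.55, -0.09,  1.68,  0.06,  0.91,  0.14])), (60, array([ 1.08,  0.56, -0.16,  1.68,  0.1 ,  0.92,  0.36])), (75, array([ 1.13,  0.56, -0.23,  1.67,  0.15,  0.92,  0.58])), (90, array([ 1.17,  0.57, -0.29,  1.67,  0.2 ,  0.93,  0.8 ])), (105, array([ 1.22,  0.57, -0.36,  1.67,  0.24,  0.94,  1.03])), (120, array([ 1.26,  0.58, -0.43,  1.67,  0.29,  0.95,  1.25])), (135, array([ 1.3 ,  0.6 , -0.5 ,  1.67,  0.33,  0.97,  1.47])), (150, array([ 1.34,  0.61, -0.57,  1.66,  0.38,  0.98,  1.69])), (165, array([ 1.38,  0.62, -0.63,  1.66,  0.42,  1.  ,  1.92]))]
```

```bash
sed -i 's|o,a=dock; return|o,a=dock; y=y/1000; return|' h.py
python3 - <<'E'
from h import *
for D,ys in((OLD,(72,24,-24,-72)),(NEW,(-72,-24,24,72))):
    for y in ys:
        print(pt(D,y,0).round(3),[None if (q:=ik(pt(D,y,z),rot(D[1]))) is None else q.round(2) for z in(ZT,ZG)])
gripper_to(.036)
p=pt(OLD,72,ZT); reach(p,rot(OLD[1]))
print(read_t(),read_eef_pos(),read_finger_gap(),read_contact_force())
for n in("top","scene"):
    d=get_image(n); np.savez(f"{n}1.npz",**d); im=d["pixels"]; cv2.imwrite(f"pics/{n}1.png",im)
E
```

```text
[ 0.465 -0.284  0.   ] [array([ 0.4 ,  0.42,  0.09,  2.05, -0.06,  0.67, -1.15]), array([ 0.39,  0.62,  0.1 ,  2.12, -0.14,  0.41, -1.07])]
[ 0.46  -0.332  0.   ] [array([ 0.46,  0.45,  0.11,  2.01, -0.07,  0.69, -1.06]), array([ 0.47,  0.63,  0.1 ,  2.07, -0.14,  0.44, -1.  ])]
[ 0.455 -0.379  0.   ] [array([ 0.53,  0.48,  0.12,  1.95, -0.08,  0.71, -0.98]), array([ 0.55,  0.65,  0.1 ,  2.02, -0.13,  0.48, -0.93])]
[ 0.45  -0.427  0.   ] [array([ 0.6 ,  0.51,  0.13,  1.89, -0.09,  0.75, -0.9 ]), array([ 0.62,  0.68,  0.1 ,  1.95, -0.13,  0.52, -0.87])]
[0.462 0.02  0.   ] [array([-0.02,  0.33, -0.15,  2.22,  0.09,  0.6 , -1.8 ]), array([-0.2 ,  0.56,  0.07,  2.3 , -0.14,  0.28, -1.56])]
[0.462 0.068 0.   ] [array([-0.08,  0.34, -0.2 ,  2.21,  0.12,  0.6 , -1.93]), array([-0.29,  0.56,  0.06,  2.29, -0.12,  0.29, -1.69])]
[0.461 0.116 0.   ] [array([-0.15,  0.35, -0.24,  2.19,  0.14,  0.62, -2.05]), array([-0.39,  0.57,  0.07,  2.27, -0.12,  0.3 , -1.78])]
[0.461 0.164 0.   ] [array([-0.2 ,  0.37, -0.3 ,  2.16,  0.18,  0.63, -2.19]), array([-0.49,  0.58,  0.07,  2.24, -0.12,  0.32, -1.88])]
2.4 [ 0.46514542 -0.28526692  0.21522398] 0.035813148528621844 [-0.05995159 -1.57347866 -0.24586845]
```

View pics/scene1.png

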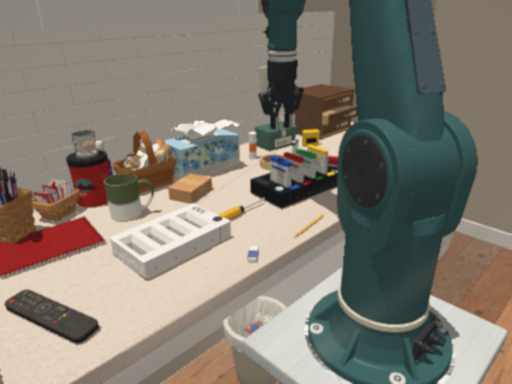

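The gripper hangs over the black dock at about (280,110), clear of everything. Next I check how far the wrist bulges toward the cabinet edge.

Run:
```python
from h import *
d=np.load("scene1.npz"); w=world(d)
P=w[:130,255:312].reshape(-1,3); P=P[np.isfinite(P[:,0])]
P=P[np.hypot(P[:,0]-.465,P[:,1]+.285)<.16]
for z in np.arange(.2,.62,.03):
    q=P[abs(P[:,2]-z)<.015]
    if len(q)>3: print(z.round(2),len(q),"x",q[:,0].min().round(3),q[:,0].max().round(3),"y",q[:,1].min().round(3),q[:,1].max().round(3))
d=np.load("top1.npz"); w=world(d)
P=w.reshape(-1,3); 
q=w[np.isfinite(w[...,0])&(w[...,2]>.4)&(w[...,0]>.3)]; 
c=np.load("top0.npz"); wc=world(c); q=wc[:90,:400].reshape(-1,3); q=q[q[:,2]>.4]; print("cab",len(q),q.min(0),q.max(0))
q=w[80:300,200:420].reshape(-1,3); q=q[q[:,2]>.25]
for z in np.arange(.25,.8,.05):
    s=q[abs(q[:,2]-z)<.025]
    if len(s): print("top",z.round(2),s[:,0].max().round(3),s[:,1].min().round(3),s[:,1].max().round(3))
```

```text
0.2 119 x 0.449 0.477 y -0.316 -0.252
0.23 232 x 0.446 0.482 y -0.333 -0.234
0.26 422 x 0.443 0.483 y -0.346 -0.223
0.29 498 x 0.441 0.484 y -0.35 -0.216
0.32 327 x 0.425 0.483 y -0.32 -0.245
0.35 399 x 0.424 0.485 y -0.309 -0.246
0.38 383 x 0.426 0.499 y -0.317 -0.247
0.41 413 x 0.427 0.497 y -0.304 -0.248
0.44 437 x 0.428 0.507 y -0.302 -0.248
0.47 595 x 0.412 0.55 y -0.311 -0.233
0.5 256 x 0.406 0.549 y -0.298 -0.229
cab 29326 [ 0.54732997 -0.28767714  0.45005598] [0.6650745  0.25355164 0.66488077]
top 0.25 0.482 -0.241 -0.225
top 0.3 0.485 -0.246 -0.217
top 0.5 0.515 -0.334 -0.221
top 0.55 0.511 -0.332 -0.22
top 0.6 0.46 -0.295 -0.204
top 0.65 0.426 -0.275 -0.182
top 0.7 0.393 -0.255 -0.163
top 0.75 0.359 -0.235 -0.137
```

View pics/top1.png

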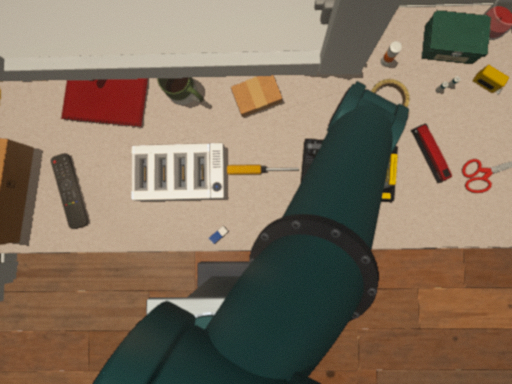

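The top view shows the forearm over the black dock and the cabinet edge near row 75, spanning columns 0–390. The wrist bulge reaches x≈0.515–0.55 at z≥0.45, so with the tool vertical it would hit the cabinet over the white dock. I'll tilt the tool about the pinch axis, which keeps the drive upright and leans the wrist back toward the robot.

```bash
cat >> h.py <<'E'
def rt(a,t):  # yaw a, tilt t about the pinch axis (wrist leans towards -x)
    R0=rot(a); c,s=np.cos(t),np.sin(t)
    return np.c_[R0[:,0]*c-R0[:,2]*-s*-1*-1, R0[:,1], R0[:,2]*c+R0[:,0]*s] if False else np.c_[R0[:,0]*c-R0[:,2]*s, R0[:,1], R0[:,2]*c+R0[:,0]*s]
E
python3 - <<'E'
import re; s=open('h.py').read(); i=s.index("    return np.c_[R0[:,0]*c-R0[:,2]*-s"); s=s[:i]+"    return np.c_[R0[:,0]*c-R0[:,2]*s, R0[:,1], R0[:,2]*c+R0[:,0]*s]\n"; open('h.py','w').write(s)
E
python3 - <<'E'
from h import *
print(np.linalg.det(rt(.1,.3)),read_contact_force(),read_eef_pos())
for t in(-20,10,15,20,25,30):
    print(t,[[int(ik(pt(D,y,z),rt(D[1],np.deg2rad(t))) is not None) for z in(ZT,.15,ZG)] for D in(OLD,NEW) for y in(72,24,-24,-72)])
for t in(15,20,25): print(t,[ik(pt(NEW,-72,z),rt(NEW[1],np.deg2rad(t))) for z in(ZT,ZG)])
E
```

```text
1.0 [0.15106749 0.16865739 0.76098077] [ 0.46503418 -0.28526856  0.21511249]
-20 [[1, 1, 1], [1, 1, 1], [1, 1, 1], [1, 1, 1], [1, 1, 1], [1, 1, 1], [1, 1, 1], [1, 1, 1]]
10 [[1, 1, 1], [1, 1, 1], [1, 1, 1], [1, 1, 1], [1, 1, 1], [1, 1, 1], [1, 1, 1], [1, 1, 1]]
15 [[1, 1, 1], [1, 1, 1], [1, 1, 1], [1, 1, 1], [1, 1, 1], [1, 1, 1], [1, 1, 1], [1, 1, 1]]
20 [[1, 1, 1], [1, 1, 1], [1, 1, 1], [1, 1, 1], [1, 1, 1], [1, 1, 1], [1, 1, 1], [1, 1, 0]]
25 [[1, 1, 1], [1, 1, 1], [1, 1, 1], [1, 1, 1], [1, 1, 1], [1, 1, 0], [1, 0, 0], [1, 0, 0]]
30 [[1, 1, 1], [1, 1, 1], [1, 1, 1], [1, 1, 1], [1, 1, 0], [1, 0, 0], [0, 0, 0], [0, 0, 0]]
15 [array([-0.25180628,  0.26571295,  0.10253651,  2.37912747,  0.04724998,
        0.23930136, -1.76286298]), array([-0.20031517,  0.54563375,  0.0469816 ,  2.46178777,  3.01711271,
        0.12506343,  1.54173665])]
20 [array([-0.32875725,  0.25768981,  0.18249212,  2.43462938,  0.04983202,
        0.10816746, -1.77090825]), None]
25 [array([-0.06598959,  0.25410569, -0.14383444,  2.47781993,  1.72691243,
        0.11681315,  2.82097661]), None]
```

```bash
sed -i 's/ZG,ZT=.094,.215/ZG,ZT=.090,.205/' h.py
python3 - <<'E'
from h import *
for t in(8,10,12):
  for D in(OLD,NEW):
    for y in(72,-72):
      for z in(ZT,ZG): print(t,y,z,ik(pt(D,y,z),rt(D[1],np.deg2rad(t))).round(2))
E
```

```text
8 72 0.205 [ 0.47  0.4   0.03  2.14 -0.14  0.48 -1.06]
8 72 0.09 [ 0.52  0.6  -0.03  2.2  -0.16  0.21 -1.04]
8 -72 0.205 [ 0.71  0.49  0.02  1.97 -0.16  0.58 -0.82]
8 -72 0.09 [ 0.75  0.66 -0.03  2.02 -0.18  0.35 -0.79]
8 72 0.205 [-0.47  0.34  0.    2.25  0.15  0.43 -2.16]
8 72 0.09 [-0.59  0.57  0.16  2.33 -0.22  0.12 -1.81]
8 -72 0.205 [-0.2   0.31  0.06  2.31  0.01  0.38 -1.72]
8 -72 0.09 [-0.29  0.56  0.18  2.39 -0.95  0.1  -0.76]
10 72 0.205 [ 0.5   0.4   0.    2.16 -0.16  0.43 -1.04]
10 72 0.09 [ 0.55  0.6  -0.07  2.22 -0.17  0.17 -1.01]
10 -72 0.205 [ 0.74  0.48 -0.01  1.98 -0.19  0.54 -0.79]
10 -72 0.09 [ 0.78  0.66 -0.07  2.04 -0.2   0.31 -0.76]
10 72 0.205 [-0.5   0.33  0.02  2.27  0.19  0.38 -2.21]
10 72 0.09 [-0.65  0.58  0.23  2.35 -0.63  0.08 -1.41]
10 -72 0.205 [-0.21  0.3   0.07  2.34  0.01  0.33 -1.72]
10 -72 0.09 [-0.81  0.83  0.99  2.43  4.64  0.65 -0.05]
12 72 0.205 [ 0.53  0.39 -0.02  2.17 -0.19  0.39 -1.  ]
12 72 0.09 [ 0.58  0.6  -0.1   2.24 -0.19  0.12 -0.99]
12 -72 0.205 [ 0.77  0.48 -0.04  2.   -0.22  0.51 -0.75]
12 -72 0.09 [ 0.82  0.65 -0.11  2.05 -0.21  0.27 -0.74]
12 72 0.205 [-0.55  0.33  0.07  2.3   0.22  0.34 -2.25]
12 72 0.09 [-0.77  0.6   0.38  2.38 -1.52  0.12 -0.52]
12 -72 0.205 [-0.23  0.29  0.09  2.36  0.02  0.28 -1.73]
12 -72 0.09 [-0.05  0.55 -0.14  2.43  1.91  0.11  2.65]
```

```bash
sed -i 's/ZG,ZT=.090,.205/ZG,ZT=.097,.205/' h.py
python3 - <<'E'
from h import *
for t in(6,7):
  for D in(OLD,NEW):
    for y in(72,24,-24,-72):
      print(t,y,[ik(pt(D,y,z),rt(D[1],np.deg2rad(t))).round(2) for z in(ZT,ZG)])
E
```

```text
6 72 [array([ 0.45,  0.41,  0.05,  2.12, -0.12,  0.52, -1.09]), array([ 0.49,  0.59, -0.  ,  2.18, -0.14,  0.28, -1.06])]
6 24 [array([ 0.54,  0.44,  0.04,  2.07, -0.13,  0.55, -1.  ]), array([ 0.57,  0.61, -0.  ,  2.13, -0.14,  0.31, -0.97])]
6 -24 [array([ 0.61,  0.46,  0.04,  2.01, -0.13,  0.58, -0.92]), array([ 0.65,  0.63, -0.  ,  2.07, -0.15,  0.36, -0.89])]
6 -72 [array([ 0.68,  0.5 ,  0.04,  1.95, -0.14,  0.62, -0.85]), array([ 0.71,  0.65,  0.  ,  2.  , -0.16,  0.4 , -0.82])]
6 72 [array([-0.46,  0.35,  0.  ,  2.23,  0.1 ,  0.47, -2.11]), array([-0.56,  0.56,  0.13,  2.31, -0.14,  0.19, -1.88])]
6 24 [array([-0.39,  0.33,  0.03,  2.26,  0.06,  0.45, -1.97]), array([-0.44,  0.55,  0.1 ,  2.34, -0.12,  0.16, -1.8 ])]
6 -24 [array([-0.3 ,  0.32,  0.04,  2.28,  0.03,  0.43, -1.84]), array([-0.32,  0.54,  0.08,  2.36, -0.12,  0.14, -1.7 ])]
6 -72 [array([-0.19,  0.32,  0.05,  2.29, -0.  ,  0.43, -1.71]), array([-0.19,  0.54,  0.06,  2.36, -0.11,  0.14, -1.6 ])]
7 72 [array([ 0.46,  0.41,  0.04,  2.13, -0.13,  0.5 , -1.08]), array([ 0.5 ,  0.59, -0.02,  2.19, -0.15,  0.25, -1.05])
[... 159 characters left out ...]
 2.02, -0.15,  0.56, -0.9 ]), array([ 0.66,  0.63, -0.02,  2.08, -0.16,  0.34, -0.88])]
7 -72 [array([ 0.7 ,  0.49,  0.03,  1.96, -0.15,  0.6 , -0.83]), array([ 0.73,  0.65, -0.01,  2.01, -0.17,  0.38, -0.81])]
7 72 [array([-0.47,  0.34,  0.  ,  2.24,  0.12,  0.45, -2.14]), array([-0.58,  0.56,  0.15,  2.32, -0.16,  0.16, -1.86])]
7 24 [array([-0.4 ,  0.33,  0.04,  2.27,  0.07,  0.43, -1.99]), array([-0.45,  0.55,  0.12,  2.35, -0.13,  0.14, -1.79])]
7 -24 [array([-0.3 ,  0.32,  0.05,  2.29,  0.04,  0.41, -1.85]), array([-0.33,  0.54,  0.08,  2.37, -0.12,  0.12, -1.7 ])]
7 -72 [array([-0.19,  0.31,  0.05,  2.3 ,  0.  ,  0.4 , -1.71]), array([-0.2 ,  0.54,  0.06,  2.38, -0.13,  0.11, -1.59])]
```

```bash
cat >> h.py <<'E'
T=np.deg2rad(7)
def log(*a): print(*a,"t",round(read_t(),2),"p",np.round(read_eef_pos(),4),"gap",round(read_finger_gap(),4),"F",np.round(read_contact_force(),1),flush=True)
def pick(y):
    R=rt(OLD[1],T)
    servo_line(pt(OLD,y,ZT),.2,R); log("above")
    s=servo_line(pt(OLD,y,ZG),.1,guard=12); log("down",s)
    gripper_to(.005,40); log("grip"); print(read_grasp_force())
    s=servo_line(pt(OLD,y,ZT),.12,guard=25); log("up",s)
E
python3 - <<'E'
from h import *
pick(72)
E
```

```text
above t 2.78 p [ 0.4633 -0.2844  0.2046] gap 0.0363 F [-0.5 -0.8  0.7]
down False t 4.02 p [ 0.4657 -0.2841  0.0975] gap 0.036 F [-0.4  0.6 -0. ]
grip t 4.33 p [ 0.4657 -0.284   0.0976] gap 0.0145 F [-0.4 -0.7  3.8]
42.480921149253845
up False t 5.38 p [ 0.4646 -0.2835  0.2042] gap 0.0145 F [ 0.3 -0.  -1.9]
```

Run:
```python
from h import *
e0=read_effort()
s=servo_line(pt(NEW,-72,ZT),.2,rt(NEW[1],T),guard=15); log("across",s); print(np.round(e0,1),np.round(read_effort(),1))
for n in("top","scene"):
    d=get_image(n); np.savez(f"{n}2.npz",**d); cv2.imwrite(f"pics/{n}2.png",d["pixels"])
d=np.load("scene2.npz"); w=world(d); p=read_eef_pos()
P=w.reshape(-1,3); P=P[(np.hypot(P[:,0]-.44,P[:,1]-.02)<.14)&(P[:,2]>.1)]
for z in np.arange(.12,.64,.04):
    q=P[abs(P[:,2]-z)<.02]
    if len(q)>3: print(z.round(2),len(q),"x",np.percentile(q[:,0],[1,99]).round(3),"y",np.percentile(q[:,1],[1,99]).round(3))
```

```text
across False t 7.04 p [0.4619 0.0192 0.205 ] gap 0.0145 F [ 0.4  0.1 -1.4]
[ -0.  -40.6   0.9 -15.   -0.1  -0.4  -0. ] [ -0.4 -32.6   0.9 -13.1   0.   -0.4  -0. ]
0.12 193 x [0.424 0.493] y [0.012 0.027]
0.16 408 x [0.424 0.494] y [0.013 0.028]
0.2 451 x [0.424 0.493] y [0.003 0.041]
0.24 697 x [0.437 0.469] y [-0.032  0.074]
0.28 899 x [0.432 0.463] y [-0.04   0.083]
0.32 734 x [0.407 0.46 ] y [-0.008  0.057]
0.36 846 x [0.405 0.461] y [-0.007  0.057]
0.4 898 x [0.401 0.455] y [-0.003  0.057]
0.44 1203 x [0.394 0.55 ] y [-0.015  0.1  ]
0.48 2480 x [0.377 0.551] y [-0.02   0.106]
```

View pics/scene2.png

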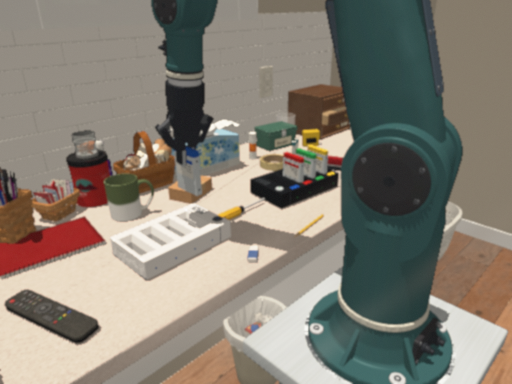

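The blue drive hangs upright at about (190,170), just above the button-side bay of the white dock, and the efforts show no contact. I compare the dock pose from the scene camera, then lower.

```bash
cat >> h.py <<'E'
def place(y):
    R=rt(NEW[1],T)
    s=servo_line(pt(NEW,y,ZT),.25,R,guard=15); log("across",s)
    s=servo_line(pt(NEW,y,.125),.12,guard=10); log("mid",s)
    s=servo_line(pt(NEW,y,ZG-.004),.05,guard=10); log("home",s)
E
python3 - <<'E'
from h import *
d=np.load("scene0.npz"); w=world(d)
W=w[195:290,100:240].reshape(-1,3); P=W[(W[:,2]>.042)&(W[:,2]<.056)&(abs(W[:,0]-.46)<.085)&(abs(W[:,1]-.076)<.13)]
print(np.median(P[:,2]),cv2.minAreaRect(P[:,:2].astype(np.float32)))
place(-72)
E
```

```text
0.0472848538123143 ((0.45925870537757874, 0.07493448257446289), (0.13755789399147034, 0.22470776736736298), 0.22843126952648163)
across False t 7.39 p [0.462  0.0197 0.205 ] gap 0.0145 F [-0.   0.6 -2.2]
mid False t 8.21 p [0.4625 0.0201 0.1253] gap 0.0145 F [ 0.4  0.1 -1.6]
home True t 8.76 p [0.4619 0.0198 0.0971] gap 0.0151 F [ 0.4 -0.6 -0.2]
```

```bash
cat >> h.py <<'E'
def release(y):
    gripper_to(.036); log("open")
    servo_line(pt(NEW,y,ZT),.15); log("clear")
E
python3 - <<'E'
from h import *
release(-72)
p=read_eef_pos(); servo_line(pt(OLD,24,ZT),.25,rt(OLD[1],T)); log("back")
for n in("scene","top"):
    d=get_image(n); np.savez(f"{n}3.npz",**d)
    if n=="scene": cv2.imwrite("pics/s3.png",cv2.resize(d["pixels"][120:290,90:350],None,fx=3,fy=3))
    w=world(d); P=w.reshape(-1,3); P=P[(abs(P[:,0]-.46)<.08)&(abs(P[:,1]-.076)<.12)&(P[:,2]>.06)&(P[:,2]<.2)]
    print(n,len(P),np.percentile(P,[1,50,99],axis=0).round(4))
E
```

```text
open t 9.1 p [0.4614 0.0201 0.0974] gap 0.036 F [-0.2 -0.7  0.2]
clear t 9.97 p [0.4614 0.0201 0.2045] gap 0.0361 F [-0.1 -0.3 -0.1]
back t 11.53 p [ 0.4603 -0.3298  0.2047] gap 0.0358 F [-1.  -0.7 -0.4]
scene 563 [[0.4235 0.0131 0.0605]
 [0.4509 0.0265 0.0901]
 [0.4935 0.0288 0.1127]]
top 308 [[0.4268 0.0131 0.0608]
 [0.4604 0.0171 0.1079]
 [0.4952 0.0286 0.1131]]
```

View pics/s3.png

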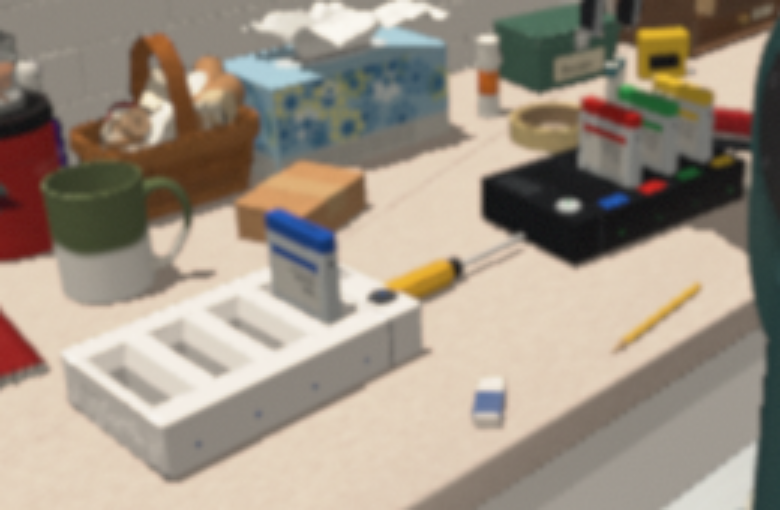

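The blue drive stands upright and home in the button-side bay of the white dock, at crop (300,270). I'll move the red, green and yellow drives the same way, stopping if anything is off.

Run:
```python
from h import *
for n,(a,b) in enumerate([(24,-24),(-24,24),(-72,72)]):
    pick(a); assert .012<read_finger_gap()<.018 and read_eef_pos()[2]>.2,"grip"
    place(b); z=read_eef_pos()[2]; assert abs(z-ZG)<.0018,"not home"
    release(b)
servo_line(pt(NEW,72,ZT)+[-.0,0,.0],.2)
```

```text
above t 11.88 p [ 0.4604 -0.3312  0.2051] gap 0.036 F [-0.5  0.6 -0.8]
down False t 13.11 p [ 0.4606 -0.3319  0.0976] gap 0.0358 F [0.3 0.8 0.8]
grip t 13.42 p [ 0.4606 -0.3317  0.0977] gap 0.0148 F [-0.9  0.2  5.1]
42.84677267074585
up False t 14.47 p [ 0.4596 -0.3312  0.2042] gap 0.0142 F [ 0.   0.4 -0.2]
across False t 16.22 p [0.4613 0.067  0.2049] gap 0.0148 F [ 0.   0.6 -0.5]
mid False t 17.03 p [0.462  0.0679 0.1253] gap 0.0147 F [-0.5  0.7 -1.4]
home True t 17.58 p [0.4614 0.0678 0.0971] gap 0.0146 F [ 0.7 -0.7  0.2]
open t 17.93 p [0.461  0.0679 0.0974] gap 0.0361 F [-0.1 -0.6  0.6]
clear t 18.79 p [0.461  0.068  0.2045] gap 0.0362 F [ 0.7 -0.2 -1.2]
above t 21.18 p [ 0.4554 -0.3783  0.205 ] gap 0.0361 F [-0.7  0.1  0.1]
down False t 22.42 p [ 0.4556 -0.3797  0.0976] gap 0.0362 F [ 0.2  0.4 -0.1]
grip t 22.73 p [ 0.4556 -0.3796  0.0977] gap 0.0144 F [0.2 0.4 3.9]
42.20331609249115
up False t 23.77 p [ 0.4546 -0.3789  0.2042] gap 0.0142 F [-0.3 -0.1 -1.3]
across False t 25.91 p [0.461 0.115 0.205] gap 0.0143 F [-0.3  0.4 -0.9]
mid False t 26.73 p [0.4616 0.116  0.1253] gap 0.
[... 199 characters left out ...]
045] gap 0.0359 F [ 1.  -0.2 -0.1]
above t 31.35 p [ 0.4503 -0.4263  0.205 ] gap 0.0359 F [0.4 0.2 0.7]
down False t 32.58 p [ 0.4505 -0.4275  0.0977] gap 0.0361 F [ 0.2 -0.8 -0.1]
grip t 32.89 p [ 0.4505 -0.4273  0.0978] gap 0.0144 F [-0.2 -0.4  4. ]
42.00487196445465
up False t 33.94 p [ 0.4495 -0.4265  0.2041] gap 0.0147 F [ 0.6  0.2 -1.1]
across False t 36.46 p [0.4607 0.163  0.205 ] gap 0.0145 F [-0.5 -0.1 -1.4]
mid False t 37.27 p [0.4612 0.1641 0.1253] gap 0.0145 F [ 0.3  0.1 -2.1]
home True t 37.83 p [0.4606 0.1638 0.0971] gap 0.0146 F [-0.1 -1.4  2.2]
open t 38.17 p [0.46   0.1638 0.0973] gap 0.0362 F [0.6 0.8 0.4]
clear t 39.03 p [0.4602 0.1639 0.2045] gap 0.0361 F [-0.3  0.5 -0.9]
```

Move the arm aside and check the result.

Run:
```python
from h import *
servo_line(np.array([.46,-.3,.205]),.25); log()
d=get_image("scene"); cv2.imwrite("pics/s4.png",cv2.resize(d["pixels"][120:290,90:350],None,fx=3,fy=3))
d=get_image("top"); w=world(d); hsv=cv2.cvtColor(d["pixels"],cv2.COLOR_BGR2HSV)
m=(w[...,2]>.09)&(w[...,2]<.2)&(abs(w[...,0]-.46)<.06)
for y in(-72,-24,24,72):
    c=pt(NEW,y,0); P=w[m&(abs(w[...,1]-c[1])<.02)]; print(y,len(P),np.median(P[:,2]).round(4),P[:,2].max().round(4),cv2.minAreaRect(P[:,:2].astype(np.float32)))
```

```text
t 41.29 p [ 0.4601 -0.2986  0.2049] gap 0.0358 F [-0.4 -0.1  0.6]
-72 242 0.1087 0.1146 ((0.4610012471675873, 0.020859669893980026), (0.0695146843791008, 0.015741843730211258), 0.039710771292448044)
-24 247 0.1087 0.1137 ((0.4606388807296753, 0.06895370781421661), (0.06909320503473282, 0.015923308208584785), 1.043649435043335)
24 252 0.1087 0.1132 ((0.4603186845779419, 0.11528191715478897), (0.01450157631188631, 0.0692468136548996), 89.82247924804688)
72 264 0.1084 0.114 ((0.45938587188720703, 0.16371780633926392), (0.06850209087133408, 0.015507948584854603), 1.7409478425979614)
```

View pics/s4.png

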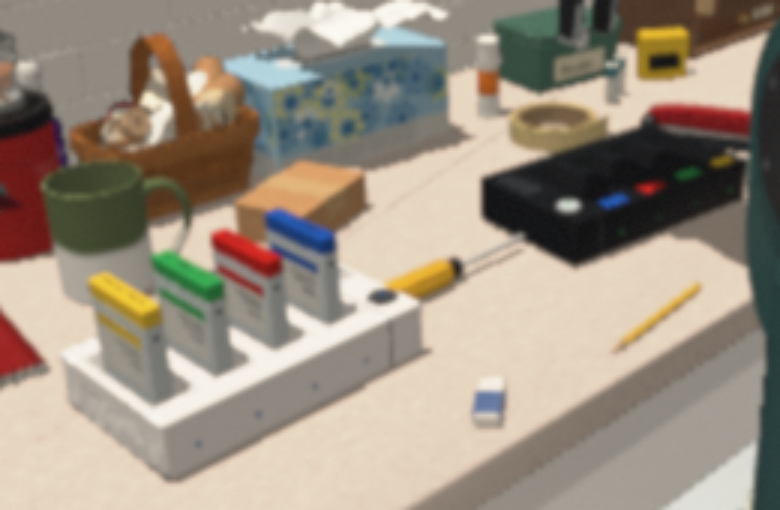

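All four drives stand home and upright in the white dock. From its button at (383,297) they run blue (300,230), red (247,255), green (188,275), yellow (125,298), and their tops all measure about 109 mm.

```bash
python3 -c "
from rig import *
print(sign_off())"
```

```text
the job is handed in; nothing more can be done
None
```

The job is handed in: blue, red, green and yellow stand fully home and upright in the white dock, in that order from its power button, finished in about 41 s of the 112 s allowed.

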